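# Nest the dirt filter and the check valve together in their brass bodies

### The arm

A 6-joint arm with a two-finger parallel gripper is mounted at the origin on the work surface. World frame = base frame: x ahead of the robot, y to its left, z up, the work surface at z = 0. Lengths are in m, angles in rad, forces in N, time in s.
With the tool pointing down it reaches from about 0.4 to 0.925 m from the base axis. Payload 12.5 kg.
Tool frame: the origin (TCP) lies between the finger pads; the fingertips stand 17 mm ahead of it and the grasp point (between the pads) lies 2 mm behind it; z points along the fingers, y is the line along which they close (so a half turn about z gives the same grasp; the last joint's range is limited). The gripper opens to 95 mm and grips with 3 to 60 N. Pads are 20 mm wide; open, the fingers measure 119 mm over their backs; the gripper's body (75 mm by 180 mm) begins 59 mm behind the grasp point.
Start: joints at [-1.412, 0.491, 1.559, -0, 1.092, -0.106], TCP at [0.164, -0.603, 0.232] pointing down, gripper open.
Joint ranges: [-3.1, 3.1], [-0.84, 2.19], [0.05, 2.79], [-1.13, 4.28], [0.06, 2.93], [-2.69, 2.69]. Speed limits (rad/s): [2.22, 2.22, 2.79, 3.14, 3.14, 3.14].

### API

Orientations are given as a unit quaternion [x, y, z, w].
In Python, from cell import arm gives the robot as it stands. The module is installed in compiled form; this text tells all that it offers.
- The arm moves only by the tool jog_arm, never from a script. Its argument "commands" is a list that holds one entry, the list of rows, each a list of 7 numbers: the turn, a rotation vector about the tool's x, y, z in degrees, then the shift along the tool's x, y, z in mm, then the opening, from 0 (shut) to 1 (fully open). In form: [[[rx, ry, rz, tx, ty, tz, claw], ...]]. A call has 1 to 20 rows; each row shifts and turns the commanded pose from where the row before left it, along the tool's axes as they then stand; what a row does not reach is not made up. A row lasts 1/12 s, in which the tool goes at most 41.7 mm and 7.16 degrees, less where a joint would pass 70% of its speed; a pose out of reach is approached as far as the arm can. A call is refused whole if a number of a shift passes 41.7 or a number of a turn 7.16, either way. A call with a gripper value outside its range is refused whole. The fingers move at their own pace and stop on an object; "newtons" is the grip in N (left out, the last holds). Time passes only in rows, so rows that do not move let the fingers close. It gives the time, the measured TCP pose, the force, the opening and the grip force at its end, in the units of the state.
- arm.observe(): the state, without advancing time (a new reading comes with each control period).
- arm.camera(name): name is "side" or "top" or "wrist"; returns a dict with "image" (480x640x3 uint8, blue, green, red), "intrinsics" (3x3 intrinsics, pixels), "cam_to_world" (4x4, takes a point from camera to world coordinates); the wrist camera has in their place "T_tool_cam" (4x4, takes a point from camera to tool coordinates, whose origin is the TCP and whose axes are the flange's). Camera axes: x right, y down, z forward; pixel columns grow to the right and rows downward; lengths in m; the calibration is good to about 2 mm. A picture is of the moment at which its call begins: read the wrist's pose just before it. There is no depth.
- arm.sign_off(): hands the job in; it is judged then, once.
Trained networks look in the newest picture that a camera, given by its name, has taken for a name from the list of things; names that differ only in an ending like _2 or _b are one class to them, and where a whole thing is asked for, a point or a joint stands for the part that bears it (a point fixed in the world has none). Each returns a list of dicts, best first, with "conf" (0 to 1); they miss things now and then, are a little off and sometimes report something else, mostly with a low value. They report only what shows in the picture. A call takes as long as a camera call. They do not tell look-alikes from the thing itself.
- arm.trace(camera, label): "mask" (480x640 bool, what is visible of it) and "extent" ([left, top, right, bottom] in pixels, round what is visible of it).
The state is a dict: "t": time; "qpos": joint angles; "dq": joint speeds; "tau": joint torques, N m; "eef_pos": TCP position; "tcp_rot": TCP orientation; "force": force on the tool from outside, world axes, zero at the start; "torque": the same for the moment, N m; "finger_gap": opening from 0.0 (shut) to 1.0 (fully open); "finger_force": force on a finger pad.
Only numpy, scipy, OpenCV 4.12 (cv2) and the standard library are available. Lean on these libraries where they do the work, as an engineer would, in place of code of your own. Each camera call takes 0.05 s, during which the arm holds its last target. There are 200 camera calls.

### The job

Put together the two water fittings for the next heating unit: seat the steel mesh basket in the large brass filter body, then stand the magnet core in the basket (it is brittle, so set it down, do not let it fall), then put the black cover over both, fully down on the basket's flange. In the small brass valve body seat the white check-valve insert and put the blue cap over it, fully down on the insert's flange. Leave all parts upright and released, and do not disturb the jar, the spanner and the brass tee on the bench.

Things in the scene. Friction and masses are not known exactly. Their poses are not given: they have to be found in the camera images.
- filter_mouth (a point): centre of the mouth, at rim height (80 mm above the bench), of the LARGE brass filter body, a pot of 80 mm outside diameter, upright bore 60 mm wide, 56 mm deep. Fixed in an aluminium nest 100 x 116 mm, 12 mm thick; black jaws along its y reach 57 mm out, 42 mm up; 28 mm side ports along its x reach 70 mm out, axis 44 mm up. z up. The basket hangs in it, its flange on the rim.
- valve_mouth (a point): centre of the mouth, at rim height (66 mm above the bench), of the SMALL brass valve body, a pot of 60 mm outside diameter, upright bore 40 mm wide, 42 mm deep. Fixed in an aluminium nest 84 x 116 mm, 12 mm thick; black jaws along its y reach 47 mm out, 42 mm up; 20 mm side ports along its x reach 55 mm out, axis 38 mm up. z up. The white insert hangs in it, its flange on the rim.
- basket_c (a point): centre, 35 mm above the underside, of the loose steel strainer basket, upright, round, 70 mm tall, 160 g: slotted cup 50 mm diameter up to 40 mm, flange 72 mm diameter from 40 to 44 mm, neck 48 mm diameter from 44 to 70 mm (grip it). Open top, 43 mm wide inside, inner floor 4 mm above the underside. z up. Seated, this point is 5 mm below the filter mouth.
- magnet_c (a point): centre, 48 mm above the underside, of the loose magnet core, upright, round, 96 mm tall, 280 g: dark steel rod 34 mm diameter up to 66 mm with three bright bands, red head 24 mm diameter from 66 to 96 mm (grip it). z up. Standing on the seated basket's floor, only its red head stands out of the basket's neck and this point is 12 mm above the filter mouth.
- cover_c (a point): centre, 46.5 mm above the underside, of the loose black cover, open side down, round, 93 mm tall, 150 g: ribbed cup 66 mm outside, 58 mm inside, hollow 60 mm high, top at 65 mm; knob 28 mm diameter from 65 to 93 mm (grip it). z up. It goes over the basket's neck and the magnet's head onto the basket's flange; this point is then 50.5 mm above the filter mouth.
- insert_c (a point): centre, 33 mm above the underside, of the loose white plastic check-valve insert, upright, round, 66 mm tall, 60 g: body 30 mm diameter up to 34 mm, flange 54 mm diameter from 34 to 38 mm, head 24 mm diameter from 38 to 66 mm (grip it). z up. Seated, this point is 1 mm below the valve mouth.
- cap_c (a point): centre, 19 mm above the underside, of the loose blue plastic cap, open side down, round, 38 mm tall, 60 g: ribbed cup 50 mm outside (grip it across there), 34 mm inside, hollow 32 mm high. z up. It goes over the insert's head onto the insert's flange; this point is then 23 mm above the valve mouth.
- jar_c (a point): bystander: centre, 30 mm up, of a loose jar of sealing paste, 56 mm diameter, 60 mm tall, yellow lid; it stands among the parts. z up.
- spanner: bystander: loose steel spanner 200 mm long lying flat near the far edge of the mat; x along it.
- tee_c (a point): bystander: centre of a loose brass tee fitting, 64 mm long, 28 mm high, lying near the far edge of the mat; x along its run.
Not all that is in view belongs to the job. Leave any red look-alike of the part that bears cap_c alone.

How it is judged:
On the way, in this order (a step that is already met when the one before it is completed fails the run):
1. the basket is seated in the large filter body (horizontal distance between basket_c and filter_mouth below 0.009 m and z of basket_c in the frame of filter_mouth between -0.009 and -0.001 m and angle between basket_c's own z axis and vertical below 0.08 rad), for 0.2 s.
2. the magnet core stands on the floor of the seated basket (all of step 1 and horizontal distance between magnet_c and filter_mouth below 0.009 m and z of magnet_c in the frame of filter_mouth between 0.008 and 0.016 m and angle between magnet_c's own z axis and vertical below 0.08 rad), for 0.2 s.
3. the black cover is down over basket and magnet (all of step 2 and horizontal distance between cover_c and filter_mouth below 0.009 m and z of cover_c in the frame of filter_mouth between 0.0465 and 0.0545 m and angle between cover_c's own z axis and vertical below 0.08 rad), for 0.2 s.
At the end, for the whole second after the job is handed in: Basket, magnet and cover nested in the large body, insert and cap in the small one, all fully down: each within 9 mm of its body's axis, 4 mm of its seated height and 0.08 rad of upright, at rest (below 0.02 m/s) and released (all of step 3 and horizontal distance between each of insert_c, cap_c and valve_mouth below 0.009 m and z of insert_c in the frame of valve_mouth between -0.005 and 0.003 m and angle between each of insert_c, cap_c's own z axis and vertical below 0.08 rad and z of cap_c in the frame of valve_mouth between 0.019 and 0.027 m and linear speed of each of basket, magnet, cover, insert, cap below 0.02 m/s); the robot touches nothing.
It fails at once if the magnet core is dropped (falls faster than 0.7 m/s out of the fingers) (contact force between the fingers and magnet below 0.05 N and linear speed of magnet above 0.7 m/s).
It fails at once if the magnet core is knocked over (angle between magnet_c's own z axis and vertical above 0.9 rad).
It fails at once if the jar, the spanner or the tee is disturbed (moved more than 25 mm) (distance of any of jar_c, spanner, tee_c from where it was at the start of the episode above 0.025 m).
It also fails if it takes over 120 s, if anything falls off the work surface, if the arm or the gripper's body presses on something with over 40 N, if the wrist force passes 120 N, or if a joint passes its speed limit or range.

## Working session

There is one attempt and no reset: what is moved stays moved. The work goes in short steps, Python scripts to look and compute and a tool call to move; the robot and the scene stay as the last step left them, time stands still between calls to the robot, and variables do not carry over. Pictures are saved under pics/ and viewed, at most 14 in all, crops included, and the job is handed in when it is done.

Besides the shell and the picture viewer there is one more tool, called after "Request:" by a JSON object that holds its "api" and its "payload", one argument or row to a line. jog_arm: Moves the arm, as the interface text tells. Its arguments: {"type":"object","properties":{"commands":{"type":"array"},"newtons":{"type":"number"}},"required":["commands"]}

```bash
mkdir -p pics
python3 - <<'E'
from cell import arm
import cv2,numpy as np
np.set_printoptions(precision=4,suppress=True)
s=arm.observe();print(s)
for n in("top","side"):
    c=arm.camera(n);cv2.imwrite(f"pics/{n}0.png",c["image"]);print(n,c["intrinsics"],c["cam_to_world"])
    for l in("filter_mouth","valve_mouth","basket_c","magnet_c","cover_c","insert_c","cap_c","jar_c","spanner","tee_c"):
        try: print(l,[(round(d["conf"],2),[int(v) for v in d["extent"]]) for d in arm.trace(n,l)])
        except Exception as e: print(l,e)
E
```

```text
{'t': 0.0, 'qpos': array([-1.4116,  0.4916,  1.5594,  0.    ,  1.0917, -0.1056]), 'dq': array([-0.0002,  0.0012, -0.0007,  0.0017, -0.0012, -0.0001]), 'tau': array([  0.0037, -61.2637, -25.8177,   0.0694,   0.0482,  -0.0001]), 'eef_pos': array([ 0.1635, -0.603 ,  0.2311]), 'tcp_rot': array([ 0.9913,  0.132 , -0.    , -0.0006]), 'force': array([ 0.1084, -0.116 ,  0.5046]), 'torque': array([ 0.0088, -0.017 ,  0.0182]), 'finger_force': 0.0, 'finger_gap': 1.0023019780826945}
top [[455.7156   0.     331.4826]
 [  0.     455.7156 235.4744]
 [  0.       0.       1.    ]] [[ 0.0258 -0.997   0.0729  0.5067]
 [-0.9996 -0.0264 -0.0064 -0.0076]
 [ 0.0083 -0.0727 -0.9973  1.0695]
 [ 0.      0.      0.      1.    ]]
filter_mouth [(0.84, [383, 221, 442, 285])]
valve_mouth [(0.6, [212, 246, 264, 297])]
basket_c [(0.55, [155, 280, 190, 311])]
magnet_c [(0.55, [307, 203, 325, 217])]
cover_c [(0.97, [153, 214, 192, 245])]
insert_c [(0.88, [468, 219, 488, 243])]
cap_c [(0.96, [285, 242, 310, 264]), (0.79, [281, 323, 300, 345]), (0.71, [301, 283, 321, 308]), (0.63, [343, 276, 363, 300])]
jar_c [(0.63, [4
[... 209 characters left out ...]
     1.    ]] [[-0.6894 -0.4505  0.5672 -0.0856]
 [-0.7243  0.4388 -0.5319  0.6108]
 [-0.0093 -0.7775 -0.6288  0.7744]
 [ 0.      0.      0.      1.    ]]
filter_mouth [(0.93, [351, 185, 410, 237])]
valve_mouth [(0.83, [239, 285, 304, 341])]
basket_c [(0.62, [213, 334, 249, 379])]
magnet_c [(0.58, [283, 208, 299, 247])]
cover_c [(0.56, [167, 291, 205, 342])]
insert_c [(0.55, [393, 173, 407, 194]), (0.39, [169, 292, 205, 339])]
cap_c [(0.92, [361, 245, 380, 267]), (0.89, [335, 264, 361, 288]), (0.79, [351, 299, 376, 325]), (0.75, [292, 255, 315, 278]), (0.67, [319, 176, 343, 191])]
jar_c [(0.16, [391, 169, 411, 194])]
spanner [(0.65, [186, 227, 236, 271])]
tee_c [(0.79, [319, 174, 343, 192])]
```

View pics/top0.png

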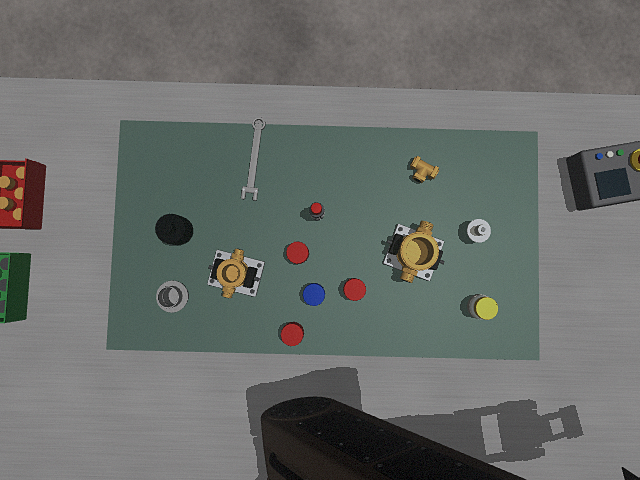

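View pics/side0.png

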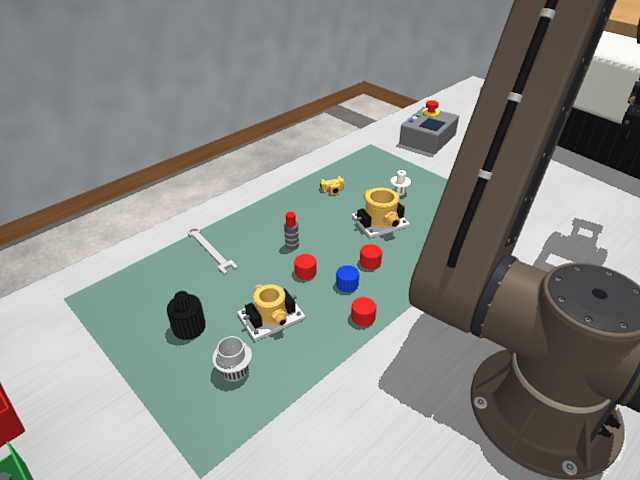

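The scene has one magnet (top view 317,210), basket (172,296), cover (174,229), insert (479,231), filter body (419,250) and valve body (232,272). For the cap, the candidates are blue (314,294), which is the right one by description, and red look-alikes at (297,252), (354,289) and (291,334). The jar is at (486,308).

```bash
cat > h.py <<'E'
from cell import arm
import cv2,numpy as np
from scipy.optimize import least_squares
from scipy.spatial.transform import Rotation as R
np.set_printoptions(precision=4,suppress=True)
P=dict(basket_c=[(25,0),(25,40),(36,40),(36,44),(24,44),(24,70)],magnet_c=[(17,0),(17,66),(12,66),(12,96)],
 cover_c=[(33,0),(33,65),(14,65),(14,93)],insert_c=[(15,0),(15,34),(27,34),(27,38),(12,38),(12,66)],
 cap_c=[(25,0),(25,38)],jar_c=[(28,0),(28,60)])
def T_of(c,s=None):
    if "cam_to_world" in c: return c["cam_to_world"]
    T=np.eye(4);T[:3,:3]=R.from_quat(s["tcp_rot"]).as_matrix();T[:3,3]=s["eef_pos"];return T@c["T_tool_cam"]
def proj(K,T,p):
    q=(np.asarray(p)-T[:3,3])@T[:3,:3];return (q@K.T)[:,:2]/q[:,2:]
def ray(K,T,uv,z):
    d=T[:3,:3]@np.linalg.inv(K)@[*uv,1];return T[:3,3]+d*(z-T[2,3])/d[2]
def circ(prof,x,y,z0=0):
    a=np.linspace(0,2*np.pi,72)
    return np.vstack([np.c_[x+r/1e3*np.cos(a),y+r/1e3*np.sin(a),0*a+z/1e3+z0] for r,z in prof])
def fit(prof,views,g,z0=0):  # views: (K,T,extent)
    def f(p):
        o=[]
        for K,T,e in views:
            q=proj(K,T,circ(prof,*p,z0));o+=list(np.r_[q.min(0)-.0,q.max(0)]-(np.array(e)))
        return np.array(o)
    r=least_squares(f,g,loss="soft_l1",x_scale=.01);return r.x,f(r.x)
def maskext(m):
    n,l,st,_=cv2.connectedComponentsWithStats(m.astype(np.uint8));i=1+st[1:,4].argmax();x,y,w,h=st[i,:4];return [x,y,x+w,y+h]
E
python3 - <<'E'
from h import *
cs={n:arm.camera(n) for n in("top","side")}
guess=dict(basket_c=(172,296),magnet_c=(317,210),cover_c=(174,229),insert_c=(479,231),cap_c=(314,294),jar_c=(486,308))
sidepx=dict(basket_c=(232,357),magnet_c=(291,230),cover_c=(186,316),insert_c=(400,183),cap_c=(347,279))
for l,uv in guess.items():
    V=[];t=cs["top"];g=ray(t["intrinsics"],T_of(t),uv,.04)[:2]
    for n,px in(("top",uv),("side",sidepx.get(l))):
        if px is None: continue
        c=cs[n]
        for d in arm.trace(n,l):
            e=maskext(d["mask"])
            if e[0]<=px[0]<=e[2] and e[1]<=px[1]<=e[3]: V.append((c["intrinsics"],T_of(c),e));break
    for v in [V]+[[v] for v in V]:
        x,r=fit(P[l],v,g);print(l,len(v),x,r.round(1))
for n,uv,z in(("filter",(420,247),.08),("valve",(232,271),.066)):
    t=cs["top"];print(n,ray(t["intrinsics"],T_of(t),uv,z))
s=arm.observe();w=arm.camera("wrist");print(w["intrinsics"],w["T_tool_cam"])
E
```

```text
basket_c 1 [0.4361 0.3386] [-0.7  0.2  0.8 -0.2]
basket_c 1 [0.4361 0.3386] [-0.7  0.2  0.8 -0.2]
magnet_c 2 [0.6366 0.0216] [ 0.4 -1.  -2.   0.4  0.7 -1.4  0.   0.8]
magnet_c 1 [0.6359 0.0199] [ 1.1 -0.7 -1.3  0.7]
magnet_c 1 [0.6364 0.0229] [ 0.3 -1.2 -0.3  1. ]
cover_c 2 [0.5861 0.3452] [-1.3 -0.4 -0.5 -0.   0.2 -0.9  1.6  0.1]
cover_c 1 [0.5857 0.3431] [-0.3 -0.2  0.3  0.2]
cover_c 1 [0.5866 0.3468] [-0.7 -0.6  0.8  0.4]
insert_c 2 [ 0.6013 -0.35  ] [-0.3 -0.8 -1.1 -0.1  1.2 -1.6  1.1 -0.1]
insert_c 1 [ 0.6003 -0.3516] [ 0.4 -0.4 -0.4  0.4]
insert_c 1 [ 0.6009 -0.3446] [ 0.  -0.8 -0.   0.8]
cap_c 2 [0.4482 0.0228] [-0.7 -0.2 -0.3 -0.3  1.1 -0.9  0.3  0.3]
cap_c 1 [0.4476 0.0216] [-0.2  0.   0.2 -0. ]
cap_c 1 [0.4486 0.0246] [ 0.4 -0.6 -0.4  0.6]
jar_c 0 [ 0.4279 -0.3653] []
filter [ 0.559  -0.2073  0.08  ]
valve [0.4963 0.2018 0.066 ]
[[379.9187   0.     324.8033]
 [  0.     379.9187 237.3855]
 [  0.       0.       1.    ]] [[ 0.0009 -0.9651 -0.262   0.074 ]
 [ 1.      0.0011 -0.0008 -0.0008]
 [ 0.0011 -0.262   0.9651 -0.1544]
 [ 0.      0.      0.      1.    ]]
```

Request:
{"api": "jog_arm", "payload": {
  "commands": [
    [[0, 0, 5.1, 0, 0, -7, 1], [0, 0, 5.1, 0, 0, -7, 1], [0, 0, 5, 0, 0, -7, 1], [0, 0, 0, 28, -28, 0, 1], [0, 0, 0, 28, -28, 0, 1], [0, 0, 0, 28, -28, 0, 1], [0, 0, 0, 28, -28, 0, 1], [0, 0, 0, 28, -28, 0, 1], [0, 0, 0, 28, -28, 0, 1], [0, 0, 0, 28, -28, 0, 1], [0, 0, 0, 28, -28, 0, 1], [0, 0, 0, 28, -28, 0, 1], [0, 0, 0, 28, -28, 0, 1], [0, 0, 0, 28, -28, 0, 1], [0, 0, 0, 28, -28, 0, 1], [0, 0, 0, 28, -28, 0, 1], [0, 0, 0, 28, -28, 0, 1], [0, 0, 0, 0, 0, 0, 1], [0, 0, 0, 0, 0, 0, 1]]
  ],
  "newtons": 25
}}

```text
t: 3.38
eef_pos: [0.5567, -0.2098, 0.2524]
tcp_rot: [1.0, 0.001, -0.0, 0.0]
force: [-0.4, -0.9, -0.1]
finger_gap: 1.0
finger_force: 0.0
```

Run:
```python
from h import *
s=arm.observe();w=arm.camera("wrist");cv2.imwrite("pics/w1.png",w["image"])
print(s["eef_pos"])
for l in("filter_mouth","insert_c"):
    print(l,[(round(d["conf"],2),d["extent"]) for d in arm.trace("wrist",l)])
```

```text
[ 0.5567 -0.2098  0.2524]
filter_mouth [(0.61, [253.3, 142.8, 387.7, 286.7])]
insert_c [(0.59, [438.4, 134.1, 499.6, 190.8])]
```

View pics/w1.png

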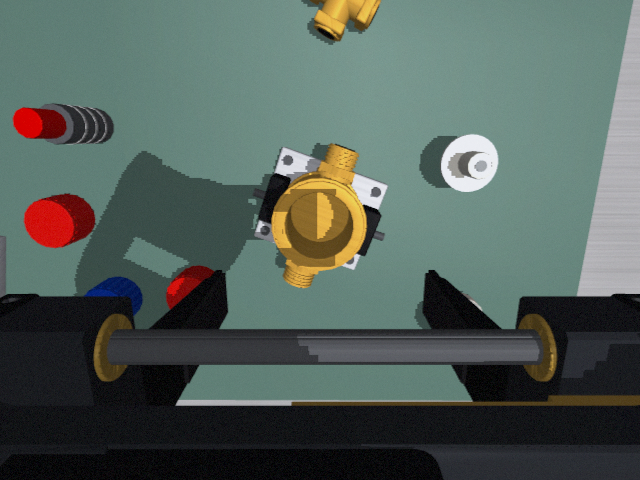

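Run:
```python
from h import *
s=arm.observe();w=arm.camera("wrist");K=w["intrinsics"];T=T_of(w,s);im=w["image"]
x,r=fit([(40,0)],[(K,T,[272,176,366.5,271])],[.559,-.207],.08);print(x,r)
print(ray(K,T,(319,223),.08))
t=arm.camera("top");S=5
def ov(im,K,T,x,u,v):
    b=cv2.resize(im[v-40:v+40,u-40:u+40] if S==5 else im,None,fx=S,fy=S,interpolation=cv2.INTER_CUBIC)
    for rr in(30,40):
        q=(proj(K,T,circ([(rr,80)],*x))-[u-40,v-40])*S
        cv2.polylines(b,[q.astype(int)],True,(255,0,0),1)
    return b
a=np.hstack([cv2.resize(im[160:290,250:380],(400,400)),ov(t["image"],t["intrinsics"],T_of(t),x,420,250)])
q=(proj(K,T,circ([(40,80)],*x))-[250,160])*400/130;cv2.polylines(a,[q.astype(int)],True,(255,0,0),1)
q=(proj(K,T,circ([(30,80)],*x))-[250,160])*400/130;cv2.polylines(a,[q.astype(int)],True,(255,0,0),1)
cv2.imwrite("pics/o1.png",a)
```

```text
[ 0.5532 -0.2061] [ 1.9571  1.3956 -1.9498 -5.2289]
[ 0.5532 -0.2059  0.08  ]
```

View pics/o1.png

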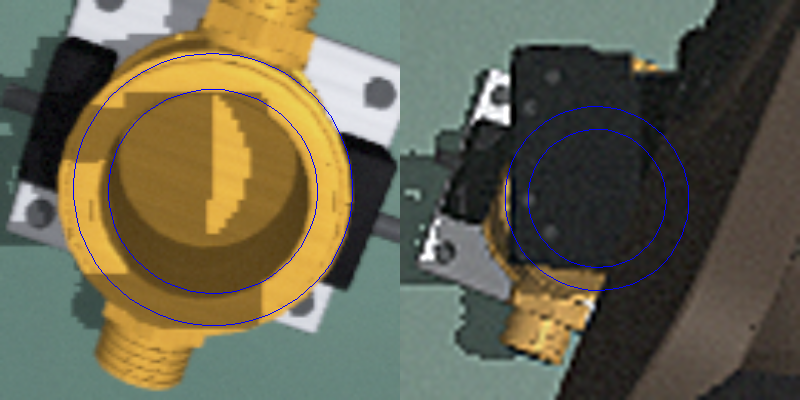

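The wrist crop shows the filter bore centred about 1–2 px left of my circle. I'll cross-check both bodies in the original top image.

Run:
```python
from h import *
im=cv2.imread("pics/top0.png");t=arm.camera("top");K=t["intrinsics"];T=T_of(t);S=8
o=[]
for (x,z,ri,ro) in(((.5555,-.2055),80,30,40),((.4963,.2018),66,20,30)):
    u,v=proj(K,T,[[*x,z/1e3]])[0].astype(int)
    b=cv2.resize(im[v-25:v+25,u-25:u+25],None,fx=S,fy=S,interpolation=cv2.INTER_CUBIC)
    for r in(ri,ro):
        q=(proj(K,T,circ([(r,z)],*x))-[u-25,v-25]+.5)*S;cv2.polylines(b,[q.astype(int)],True,(255,0,0),1)
    o.append(b)
cv2.imwrite("pics/o2.png",np.hstack(o))
```

```text
(no output)
```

View pics/o2.png

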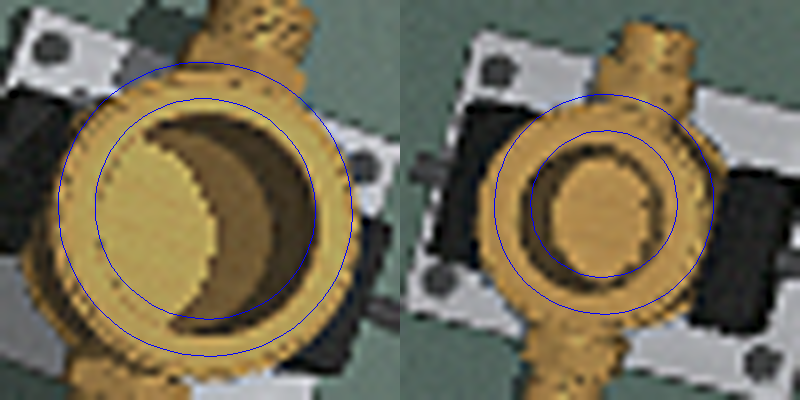

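Request:
{"api": "jog_arm", "payload": {
  "commands": [
    [[0, 0, 0, -8, -36.5, 0, 0.8], [0, 0, 0, -8, -36.5, 0, 0.8], [0, 0, 0, -8, -36.5, 0, 0.8], [0, 0, 0, -8, -36.5, 0, 0.8], [0, 0, 0, -8, -36.5, 0, 0.8], [0, 0, 0, -8, -36.5, 0, 0.8], [0, 0, 0, -8, -36.5, 0, 0.8], [0, 0, 0, -8, -36.5, 0, 0.8], [0, 0, 0, -8, -36.5, 0, 0.8], [0, 0, 0, -8, -36.5, 0, 0.8], [0, 0, 0, -8, -36.5, 0, 0.8], [0, 0, 0, -8, -36.5, 0, 0.8], [0, 0, 0, -8, -36.5, 0, 0.8], [0, 0, 0, -8, -36.5, 0, 0.8], [0, 0, 0, -8, -36.5, 0, 0.8], [0, 0, 0, 0, 0, 0, 0.8], [0, 0, 0, 0, 0, 0, 0.8]]
  ]
}}

```text
t: 5.1
eef_pos: [0.4357, 0.3369, 0.2524]
tcp_rot: [1.0, 0.001, -0.0, 0.0]
force: [-0.1, -1.0, -0.2]
finger_gap: 0.797
finger_force: 0.0
```

```bash
cat >> h.py <<'E'
def wfit(l,z0=0,crop=None):
    s=arm.observe();w=arm.camera("wrist");K=w["intrinsics"];T=T_of(w,s)
    print("eef",s["eef_pos"],R.from_quat(s["tcp_rot"]).as_matrix()[:,0],"t",s["t"])
    for d in arm.trace("wrist",l)[:3]:
        e=maskext(d["mask"]);g=ray(K,T,((e[0]+e[2])/2,(e[1]+e[3])/2),z0+.03)[:2]
        x,r=fit(P[l],[(K,T,e)],g,z0);print(l,round(d["conf"],2),e,x,r.round(1),"tool dx,dy mm",((x-s["eef_pos"][:2])*[1e3,-1e3]).round(1))
    return s,w,K,T
E
python3 - <<'E'
from h import *
s,w,K,T=wfit("basket_c");cv2.imwrite("pics/w2.png",w["image"])
E
```

```text
eef [0.4357 0.3369 0.2524] [ 1.      0.0015 -0.0001] t 5.1
basket_c 0.89 [np.int32(284), np.int32(174), np.int32(358), np.int32(246)] [0.4372 0.3417] [-0.  -0.6  0.   0.7] tool dx,dy mm [ 1.5 -4.8]
```

View pics/w2.png

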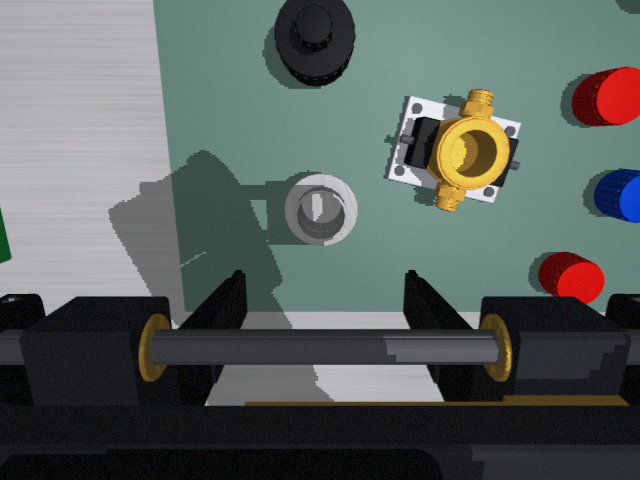

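Request:
{"api": "jog_arm", "payload": {
  "commands": [
    [[0, 0, 0, 1, -4, 30, 0.8], [0, 0, 0, 0, 0, 35, 0.8], [0, 0, 0, 0, 0, 35, 0.8], [0, 0, 0, 0, 0, 35, 0.8], [0, 0, 0, 0, 0, 25, 0.8], [0, 0, 0, 0, 0, 15, 0.8], [0, 0, 0, 0, 0, 12, 0.8], [0, 0, 0, 0, 0, 0, 0.8], [0, 0, 0, 0, 0, 0, 0.3], [0, 0, 0, 0, 0, 0, 0.3], [0, 0, 0, 0, 0, 0, 0.3], [0, 0, 0, 0, 0, 0, 0.3], [0, 0, 0, 0, 0, 0, 0.3], [0, 0, 0, 0, 0, 0, 0.3]]
  ],
  "newtons": 25
}}

```text
t: 6.37
eef_pos: [0.4373, 0.3402, 0.0662]
tcp_rot: [1.0, -0.0, 0.0, -0.0]
force: [-0.1, -1.6, 5.3]
finger_gap: 0.49
finger_force: 25.0
```

Request:
{"api": "jog_arm", "payload": {
  "commands": [
    [[0, 0, 0, 0, 0, -15, 0.3], [0, 0, 0, 0, 0, -35, 0.3], [0, 0, 0, 0, 0, -35, 0.3], [0, 0, 0, 0, 10, -35, 0.3], [0, 0, 0, 5, 30, -25, 0.3], [0, 0, 0, 8, 36, 0, 0.3], [0, 0, 0, 8, 36, 0, 0.3], [0, 0, 0, 8, 36, 0, 0.3], [0, 0, 0, 8, 36, 0, 0.3], [0, 0, 0, 8, 36, 0, 0.3], [0, 0, 0, 8, 36, 0, 0.3], [0, 0, 0, 8, 36, 0, 0.3], [0, 0, 0, 8, 36, 0, 0.3], [0, 0, 0, 8, 36, 0, 0.3], [0, 0, 0, 8, 36, 0, 0.3], [0, 0, 0, 8, 36, 0, 0.3], [0, 0, 0, 8, 36, 0, 0.3], [0, 0, 0, 8, 36, 0, 0.3], [0, 0, 0, 6, 30, 0, 0.3], [0, 0, 0, 0, 0, 0, 0.3]]
  ]
}}

```text
t: 8.03
eef_pos: [0.5524, -0.2027, 0.2103]
tcp_rot: [1.0, -0.002, 0.0, 0.001]
force: [-0.4, 0.5, -1.4]
finger_gap: 0.49
finger_force: 25.0
```

Run:
```python
from h import *
s,w,K,T=wfit("basket_c",.2103-.066)
im=w["image"].copy()
for z,r in((80,30),(80,40)):
    q=proj(K,T,circ([(r,z)],.5525,-.2055));cv2.polylines(im,[q.astype(int)],True,(255,0,0),1)
q=proj(K,T,circ([(36,44),(24,70)],*s["eef_pos"][:2],s["eef_pos"][2]-.066))
for a in(q[:72],q[72:]):cv2.polylines(im,[a.astype(int)],True,(0,0,255),1)
cv2.imwrite("pics/w3.png",cv2.resize(im[130:390,170:480],None,fx=2,fy=2))
```

```text
eef [ 0.5524 -0.2027  0.2103] [ 1.     -0.0039  0.0007] t 8.0333
basket_c 0.74 [np.int32(254), np.int32(216), np.int32(396), np.int32(329)] [ 0.5529 -0.2019] [-1.3 -2.   1.3 29.6] tool dx,dy mm [ 0.5 -0.8]
```

View pics/w3.png

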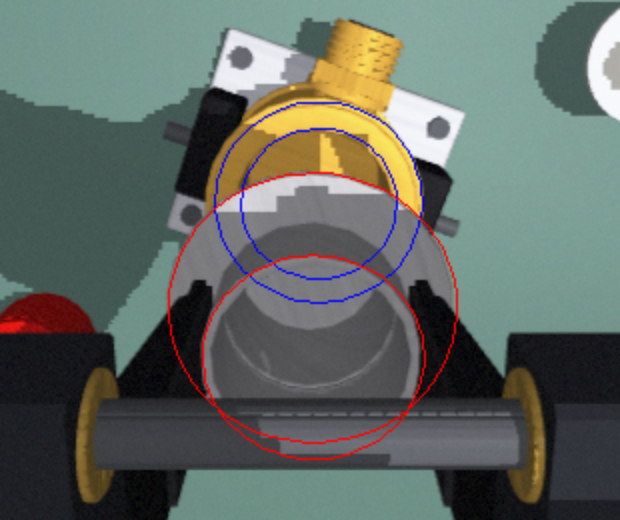

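Request:
{"api": "jog_arm", "payload": {
  "commands": [
    [[0, 0, 0, 0, 2, 20, 0.3], [0, 0, 0, 0, 0, 25, 0.3], [0, 0, 0, 0, 0, 10, 0.3], [0, 0, 0, 0, 0, 5, 0.3], [0, 0, 0, 0, 0, 5, 0.3], [0, 0, 0, 0, 0, 5, 0.3], [0, 0, 0, 0, 0, 5, 0.3], [0, 0, 0, 0, 0, 5, 0.3], [0, 0, 0, 0, 0, 0, 0.3]]
  ]
}}

```text
t: 8.88
eef_pos: [0.5528, -0.2011, 0.1318]
tcp_rot: [1.0, 0.0, 0.002, 0.002]
force: [1.0, -6.9, -1.0]
finger_gap: 0.491
finger_force: 24.8
```

Request:
{"api": "jog_arm", "payload": {
  "commands": [
    [[0, 0, 0, 0, 2, 0, 0.3], [0, 0, 0, 0, 0, 0, 0.3]]
  ]
}}

```text
t: 9.05
eef_pos: [0.5521, -0.202, 0.1314]
tcp_rot: [1.0, -0.0, 0.001, 0.0]
force: [-1.1, 0.3, -1.4]
finger_gap: 0.494
finger_force: 24.9
```

Request:
{"api": "jog_arm", "payload": {
  "commands": [
    [[0, 0, 0, 0, 1.5, 4, 0.3], [0, 0, 0, 0, 0, 5, 0.3], [0, 0, 0, 0, 0, 5, 0.3], [0, 0, 0, 0, 0, 5, 0.3], [0, 0, 0, 0, 0, 3, 0.3], [0, 0, 0, 0, 0, 2, 0.3], [0, 0, 0, 0, 0, 0, 0.3], [0, 0, 0, 0, 0, 0, 0.3]]
  ]
}}

```text
t: 9.72
eef_pos: [0.5519, -0.2034, 0.1066]
tcp_rot: [1.0, -0.0, 0.0, 0.0]
force: [0.1, 0.1, -1.9]
finger_gap: 0.492
finger_force: 24.9
```

Request:
{"api": "jog_arm", "payload": {
  "commands": [
    [[0, 0, 0, 0, 0, 1, 0.3], [0, 0, 0, 0, 0, 0.5, 0.3], [0, 0, 0, 0, 0, 0, 0.3], [0, 0, 0, 0, 0, 0, 0.8], [0, 0, 0, 0, 0, 0, 0.8], [0, 0, 0, 0, 0, 0, 0.8], [0, 0, 0, 0, 0, 0, 0.8], [0, 0, 0, 0, 0, -20, 0.8], [0, 0, 0, 0, 0, -35, 0.8], [0, 0, 0, 0, 0, -35, 0.8], [0, 0, 0, 0, 0, -35, 0.8], [0, 0, 0, 0, 0, -15, 0.8], [0, 0, 0, 0, 0, 0, 0.8], [0, 0, 0, 0, 0, 0, 0.8]]
  ]
}}

```text
t: 10.88
eef_pos: [0.5518, -0.2034, 0.2455]
tcp_rot: [1.0, -0.0, 0.001, 0.0]
force: [-0.3, -0.6, -0.9]
finger_gap: 0.799
finger_force: 0.0
```

Run:
```python
from h import *
s,w,K,T=wfit("basket_c",.04)
c=s["eef_pos"]
P["b2"]=[(36,40),(36,44),(24,44),(24,70)]
for d in arm.trace("wrist","basket_c")[:1]:
    print(fit(P["b2"],[(K,T,maskext(d["mask"]))],c[:2],.04))
im=w["image"].copy()
for z,r in((84,36),(110,24)):
    q=proj(K,T,circ([(r,z)],.552,-.2035));cv2.polylines(im,[q.astype(int)],True,(255,0,0),1)
cv2.imwrite("pics/w4.png",cv2.resize(im[120:320,200:440],None,fx=2.5,fy=2.5))
```

```text
eef [ 0.5518 -0.2034  0.2455] [ 1.     -0.0005  0.0012] t 10.8833
basket_c 0.83 [np.int32(283), np.int32(183), np.int32(366), np.int32(264)] [ 0.5508 -0.2022] [-0.6 -0.7  0.6  1. ] tool dx,dy mm [-1.  -1.2]
(array([ 0.5508, -0.2022]), array([-0.6317, -0.7345,  0.6315,  0.9549]))
```

View pics/w4.png

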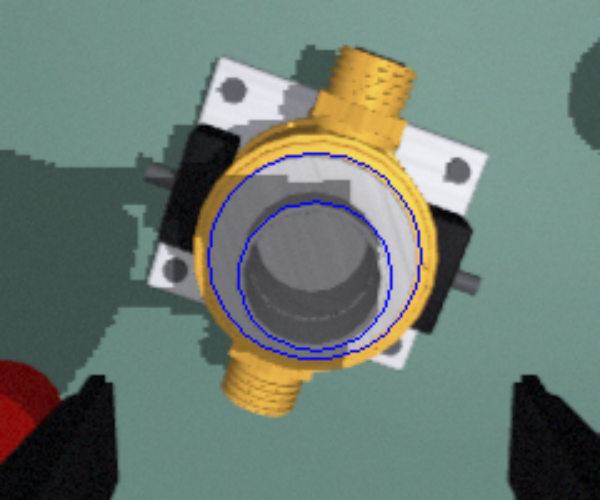

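Request:
{"api": "jog_arm", "payload": {
  "commands": [
    [[0, 0, 0, 12, -32, 0, 0.6], [0, 0, 0, 12, -32, 0, 0.6], [0, 0, 0, 12, -32, 0, 0.6], [0, 0, 0, 12, -32, 0, 0.6], [0, 0, 0, 12, -32, 0, 0.6], [0, 0, 0, 12, -32, 0, 0.6], [0, 0, 0, 12, -32, 0, 0.6], [0, 0, 0, 0, 0, 0, 0.6], [0, 0, 0, 0, 0, 0, 0.6]]
  ]
}}

```text
t: 11.78
eef_pos: [0.6358, 0.0222, 0.2433]
tcp_rot: [1.0, 0.001, -0.001, -0.0]
force: [-0.6, -0.9, -0.6]
finger_gap: 0.595
finger_force: 0.0
```

Run:
```python
from h import *
s,w,K,T=wfit("magnet_c");cv2.imwrite("pics/w5.png",w["image"])
m=cv2.inRange(w["image"],(0,0,130),(70,70,255));n,l,st,ce=cv2.connectedComponentsWithStats(m)
for i in range(1,n):
    if st[i,4]>150: print(st[i],ce[i],ray(K,T,ce[i],.096))
```

```text
eef [0.6358 0.0222 0.2433] [ 1.      0.0022 -0.0025] t 11.7833
magnet_c 0.92 [np.int32(305), np.int32(188), np.int32(343), np.int32(239)] [0.6377 0.024 ] [-0.  -0.2  0.   0.1] tool dx,dy mm [ 1.9 -1.8]
[311 211  27  27 584] [323.9315 224.0103] [0.6385 0.024  0.096 ]
[ 266  277   43   46 1551] [285.2708 299.8524] [0.5712 0.0571 0.096 ]
[383 365  28  24 418] [396.2033 376.0766] [ 0.4959 -0.0425  0.096 ]
```

Request:
{"api": "jog_arm", "payload": {
  "commands": [
    [[0, 0, 0, 1.4, -1, 25, 0.6], [0, 0, 0, 0, 0, 35, 0.6], [0, 0, 0, 0, 0, 35, 0.6], [0, 0, 0, 0, 0, 30, 0.6], [0, 0, 0, 0, 0, 20, 0.6], [0, 0, 0, 0, 0, 10, 0.6], [0, 0, 0, 0, 0, 0, 0.6], [0, 0, 0, 0, 0, 0, 0.15], [0, 0, 0, 0, 0, 0, 0.15], [0, 0, 0, 0, 0, 0, 0.15], [0, 0, 0, 0, 0, 0, 0.15], [0, 0, 0, 0, 0, 0, 0.15], [0, 0, 0, 0, 0, 0, 0.15]]
  ]
}}

```text
t: 12.97
eef_pos: [0.6375, 0.0217, 0.0907]
tcp_rot: [1.0, -0.0, 0.0, 0.0]
force: [-0.9, 2.9, 4.4]
finger_gap: 0.249
finger_force: 25.0
```

Request:
{"api": "jog_arm", "payload": {
  "commands": [
    [[0, 0, 0, 0, 0, -10, 0.15], [0, 0, 0, 0, 0, -30, 0.15], [0, 0, 0, 0, 0, -35, 0.15], [0, 0, 0, 0, 0, -35, 0.15], [0, 0, 0, 0, 0, -30, 0.15], [0, 0, 0, -5, 15, -10, 0.15], [0, 0, 0, -12, 30, 0, 0.15], [0, 0, 0, -12, 30, 0, 0.15], [0, 0, 0, -12, 30, 0, 0.15], [0, 0, 0, -12, 30, 0, 0.15], [0, 0, 0, -12, 30, 0, 0.15], [0, 0, 0, -12, 30, 0, 0.15], [0, 0, 0, -6, 20, 0, 0.15], [0, 0, 0, -3, 10, 0, 0.15], [0, 0, 0, 0, 0, 0, 0.15], [0, 0, 0, 0, 0, 0, 0.15]]
  ]
}}

```text
t: 14.3
eef_pos: [0.5509, -0.2034, 0.2399]
tcp_rot: [1.0, -0.001, -0.0, -0.0]
force: [0.0, 0.1, -1.9]
finger_gap: 0.241
finger_force: 25.0
```

Run:
```python
from h import *
s,w,K,T=wfit("magnet_c",arm.observe()["eef_pos"][2]-.0907)
P["basket_c"]=P["basket_c"][2:];wfit("basket_c",.04)
im=w["image"].copy();e=s["eef_pos"]
for (r,z,x,y,z0) in((36,84,.5517,-.203,0),(24,110,.5517,-.203,0),(21.5,110,.5517,-.203,0),(17,66,e[0],e[1],e[2]-.0907),(17,0,e[0],e[1],e[2]-.0907)):
    q=proj(K,T,circ([(r,z)],x,y,z0));cv2.polylines(im,[q.astype(int)],True,(255,0,0),1)
cv2.imwrite("pics/w6.png",cv2.resize(im[130:380,180:460],None,fx=2.2,fy=2.2))
```

```text
eef [ 0.5509 -0.2034  0.2399] [ 1.     -0.0015 -0.0006] t 14.3
magnet_c 0.61 [np.int32(293), np.int32(224), np.int32(356), np.int32(330)] [ 0.5537 -0.2023] [-2.2 -5.3  2.2  1.1] tool dx,dy mm [ 2.9 -1.1]
eef [ 0.5513 -0.2025  0.24  ] [ 1.      0.0003 -0.0004] t 14.4
basket_c 0.56 [np.int32(283), np.int32(182), np.int32(368), np.int32(254)] [ 0.5524 -0.2019] [-0.4 -1.8  0.4 10.5] tool dx,dy mm [ 1.1 -0.6]
```

View pics/w6.png

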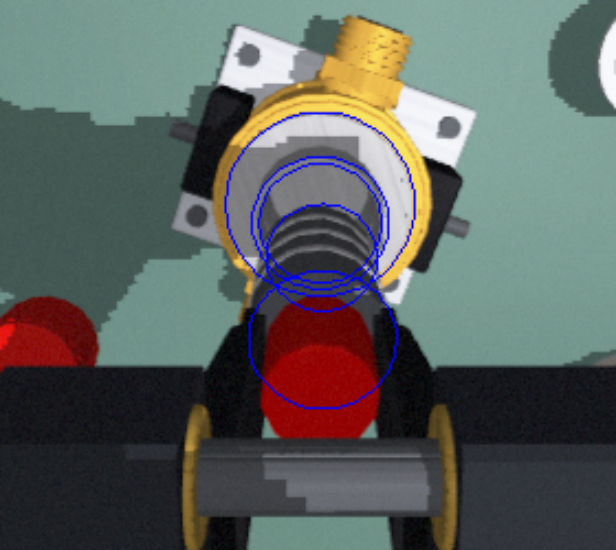

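Request:
{"api": "jog_arm", "payload": {
  "commands": [
    [[0, 0, 0, 0.4, 0.5, 18, 0.15], [0, 0, 0, 0, 0, 12, 0.15], [0, 0, 0, 0, 0, 5, 0.15], [0, 0, 0, 0, 0, 4, 0.15], [0, 0, 0, 0, 0, 4, 0.15], [0, 0, 0, 0, 0, 4, 0.15], [0, 0, 0, 0, 0, 4, 0.15], [0, 0, 0, 0, 0, 0, 0.15], [0, 0, 0, 0, 0, 0, 0.15]]
  ]
}}

```text
t: 15.25
eef_pos: [0.5516, -0.204, 0.1892]
tcp_rot: [1.0, -0.0, -0.0, 0.0]
force: [-0.1, -0.2, -2.6]
finger_gap: 0.245
finger_force: 25.0
```

Request:
{"api": "jog_arm", "payload": {
  "commands": [
    [[0, 0, 0, 0, -0.7, 6, 0.15], [0, 0, 0, 0, 0, 7, 0.15], [0, 0, 0, 0, 0, 7, 0.15], [0, 0, 0, 0, 0, 7, 0.15], [0, 0, 0, 0, 0, 7, 0.15], [0, 0, 0, 0, 0, 7, 0.15], [0, 0, 0, 0, 0, 5, 0.15], [0, 0, 0, 0, 0, 3, 0.15], [0, 0, 0, 0, 0, 2, 0.15], [0, 0, 0, 0, 0, 0, 0.15], [0, 0, 0, 0, 0, 0, 0.15]]
  ]
}}

```text
t: 16.17
eef_pos: [0.5517, -0.2033, 0.1383]
tcp_rot: [1.0, -0.0, 0.0, 0.0]
force: [0.4, -1.0, -2.4]
finger_gap: 0.246
finger_force: 25.0
```

Step down gently to contact.

Request:
{"api": "jog_arm", "payload": {
  "commands": [
    [[0, 0, 0, 0, 0, 1.5, 0.15], [0, 0, 0, 0, 0, 1, 0.15], [0, 0, 0, 0, 0, 0.7, 0.15], [0, 0, 0, 0, 0, 0.4, 0.15], [0, 0, 0, 0, 0, 0, 0.15]]
  ]
}}

```text
t: 16.58
eef_pos: [0.5517, -0.2032, 0.1347]
tcp_rot: [1.0, -0.0, 0.0, 0.0]
force: [0.1, 0.2, -0.5]
finger_gap: 0.245
finger_force: 25.0
```

Request:
{"api": "jog_arm", "payload": {
  "commands": [
    [[0, 0, 0, 0, 0, 0.5, 0.15], [0, 0, 0, 0, 0, 0, 0.5], [0, 0, 0, 0, 0, 0, 0.5], [0, 0, 0, 0, 0, 0, 0.5], [0, 0, 0, 0, 0, 0, 0.5], [0, 0, 0, 0, 0, -20, 0.5], [0, 0, 0, 0, 0, -30, 0.5], [0, 0, 0, 0, 0, -35, 0.5], [0, 0, 0, 0, 0, -30, 0.5], [0, 0, 0, 0, 0, 0, 0.5], [0, 0, 0, 0, 0, 0, 0.5]]
  ]
}}

```text
t: 17.5
eef_pos: [0.5519, -0.2034, 0.2504]
tcp_rot: [1.0, -0.0, 0.001, 0.001]
force: [-0.7, -0.1, -0.9]
finger_gap: 0.501
finger_force: 0.0
```

Run:
```python
from h import *
P["magnet_c"]=P["magnet_c"][2:]
s,w,K,T=wfit("magnet_c",.044)
cv2.imwrite("pics/w7.png",cv2.resize(w["image"][120:320,200:440],None,fx=2,fy=2))
P["basket_c"]=P["basket_c"][2:];wfit("basket_c",.04)
```

```text
eef [ 0.5519 -0.2034  0.2504] [ 1.     -0.0005  0.0028] t 17.5
magnet_c 0.76 [np.int32(302), np.int32(205), np.int32(345), np.int32(255)] [ 0.5554 -0.2016] [ 4.9  6.2 -4.9 -3.5] tool dx,dy mm [ 3.4 -1.8]
eef [ 0.5512 -0.2031  0.2481] [ 1.     -0.0006 -0.0012] t 17.6
basket_c 0.78 [np.int32(284), np.int32(180), np.int32(367), np.int32(262)] [ 0.5514 -0.2025] [-0.4 -0.1  0.4  0.1] tool dx,dy mm [ 0.3 -0.6]
```

View pics/w7.png

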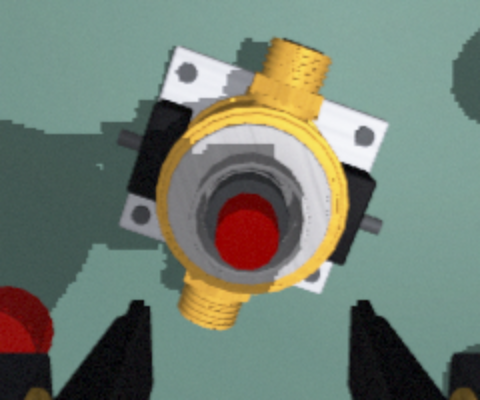

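The magnet is upright and centred in the basket (head at 247,232 in the crop). Next is the cover.

Request:
{"api": "jog_arm", "payload": {
  "commands": [
    [[0, 0, 0, 2, -20, -2, 0.6], [0, 0, 0, 2.4, -37.5, 0, 0.6], [0, 0, 0, 2.4, -37.5, 0, 0.6], [0, 0, 0, 2.4, -37.5, 0, 0.6], [0, 0, 0, 2.4, -37.5, 0, 0.6], [0, 0, 0, 2.4, -37.5, 0, 0.6], [0, 0, 0, 2.4, -37.5, 0, 0.6], [0, 0, 0, 2.4, -37.5, 0, 0.6], [0, 0, 0, 2.4, -37.5, 0, 0.6], [0, 0, 0, 2.4, -37.5, 0, 0.6], [0, 0, 0, 2.4, -37.5, 0, 0.6], [0, 0, 0, 2.4, -37.5, 0, 0.6], [0, 0, 0, 2.4, -37.5, 0, 0.6], [0, 0, 0, 2.4, -37.5, 0, 0.6], [0, 0, 0, 2, -38, 0, 0.6], [0, 0, 0, 0, 0, 0, 0.6], [0, 0, 0, 0, 0, 0, 0.6]]
  ]
}}

```text
t: 19.12
eef_pos: [0.5863, 0.3439, 0.249]
tcp_rot: [1.0, 0.001, -0.001, 0.001]
force: [0.9, -1.5, -0.3]
finger_gap: 0.6
finger_force: 0.0
```

Run:
```python
from h import *
s,w,K,T=wfit("cover_c");cv2.imwrite("pics/w8.png",w["image"])
```

```text
eef [0.5863 0.3439 0.249 ] [ 1.      0.0023 -0.0024] t 19.1167
cover_c 0.57 [np.int32(286), np.int32(173), np.int32(359), np.int32(251)] [0.5873 0.3469] [ 0.2 -0.2 -0.2  0.2] tool dx,dy mm [ 0.9 -3. ]
```

Request:
{"api": "jog_arm", "payload": {
  "commands": [
    [[0, 0, 0, 0.7, -2, 28, 0.6], [0, 0, 0, 0, 0, 35, 0.6], [0, 0, 0, 0, 0, 35, 0.6], [0, 0, 0, 0, 0, 30, 0.6], [0, 0, 0, 0, 0, 20, 0.6], [0, 0, 0, 0, 0, 12, 0.6], [0, 0, 0, 0, 0, 0, 0.6], [0, 0, 0, 0, 0, 0, 0.15], [0, 0, 0, 0, 0, 0, 0.15], [0, 0, 0, 0, 0, 0, 0.15], [0, 0, 0, 0, 0, 0, 0.15], [0, 0, 0, 0, 0, 0, 0.15], [0, 0, 0, 0, 0, 0, 0.15]]
  ]
}}

```text
t: 20.3
eef_pos: [0.588, 0.3445, 0.0918]
tcp_rot: [1.0, -0.0, 0.001, -0.0]
force: [-0.5, 0.7, 4.2]
finger_gap: 0.285
finger_force: 25.0
```

Request:
{"api": "jog_arm", "payload": {
  "commands": [
    [[0, 0, 0, 0, 0, -10, 0.15], [0, 0, 0, 0, 0, -30, 0.15], [0, 0, 0, 0, 0, -35, 0.15], [0, 0, 0, 0, 0, -40, 0.15], [0, 0, 0, 0, 10, -40, 0.15], [0, 0, 0, -2, 30, -23, 0.15], [0, 0, 0, -2.6, 39, 0, 0.15], [0, 0, 0, -2.6, 39, 0, 0.15], [0, 0, 0, -2.6, 39, 0, 0.15], [0, 0, 0, -2.6, 39, 0, 0.15], [0, 0, 0, -2.6, 39, 0, 0.15], [0, 0, 0, -2.6, 39, 0, 0.15], [0, 0, 0, -2.6, 39, 0, 0.15], [0, 0, 0, -2.6, 39, 0, 0.15], [0, 0, 0, -2.6, 39, 0, 0.15], [0, 0, 0, -2.6, 39, 0, 0.15], [0, 0, 0, -2.6, 39, 0, 0.15], [0, 0, 0, -2.6, 39, 0, 0.15], [0, 0, 0, -2.6, 30, 0, 0.15], [0, 0, 0, 0, 10, 0, 0.15]]
  ]
}}

```text
t: 21.97
eef_pos: [0.5509, -0.2075, 0.2695]
tcp_rot: [1.0, -0.002, 0.0, 0.0]
force: [0.0, 1.4, -1.1]
finger_gap: 0.286
finger_force: 25.0
```

Request:
{"api": "jog_arm", "payload": {
  "commands": [
    [[0, 0, 0, 0, 0, 0, 0.15], [0, 0, 0, 0, 0, 0, 0.15]]
  ]
}}

```text
t: 22.13
eef_pos: [0.5515, -0.2035, 0.2692]
tcp_rot: [1.0, -0.001, -0.0, -0.0]
force: [0.4, 0.6, -1.5]
finger_gap: 0.285
finger_force: 25.0
```

Run:
```python
from h import *
wfit("cover_c",arm.observe()["eef_pos"][2]-.0918)
```

```text
eef [ 0.5515 -0.2035  0.2692] [ 1.     -0.0015 -0.0002] t 22.1333
cover_c 0.87 [np.int32(260), np.int32(200), np.int32(389), np.int32(330)] [ 0.5564 -0.2024] [-0.5 -8.7  0.5  3. ] tool dx,dy mm [ 4.9 -1.1]
cover_c 0.4 [np.int32(318), np.int32(0), np.int32(383), np.int32(38)] [ 0.6473 -0.2029] [-66.8  -1.1  16.7 120.3] tool dx,dy mm [95.8 -0.6]
```

Request:
{"api": "jog_arm", "payload": {
  "commands": [
    [[0, 0, 0, 0.3, -0.3, 15, 0.15], [0, 0, 0, 0, 0, 15, 0.15], [0, 0, 0, 0, 0, 8, 0.15], [0, 0, 0, 0, 0, 8, 0.15], [0, 0, 0, 0, 0, 8, 0.15], [0, 0, 0, 0, 0, 6, 0.15], [0, 0, 0, 0, 0, 5, 0.15], [0, 0, 0, 0, 0, 5, 0.15], [0, 0, 0, 0, 0, 5, 0.15], [0, 0, 0, 0, 0, 0, 0.15], [0, 0, 0, 0, 0, 0, 0.15]]
  ]
}}

```text
t: 23.15
eef_pos: [0.5519, -0.2035, 0.1939]
tcp_rot: [1.0, -0.0, -0.0, -0.0]
force: [0.3, -0.5, -2.0]
finger_gap: 0.286
finger_force: 25.0
```

Request:
{"api": "jog_arm", "payload": {
  "commands": [
    [[0, 0, 0, 0, 0, 5, 0.15], [0, 0, 0, 0, 0, 5, 0.15], [0, 0, 0, 0, 0, 4, 0.15], [0, 0, 0, 0, 0, 2, 0.15], [0, 0, 0, 0, 0, 1.5, 0.15], [0, 0, 0, 0, 0, 0.7, 0.15], [0, 0, 0, 0, 0, 0, 0.15], [0, 0, 0, 0, 0, 0, 0.15]]
  ]
}}

```text
t: 23.82
eef_pos: [0.552, -0.2035, 0.1759]
tcp_rot: [1.0, -0.0, 0.0, 0.0]
force: [-0.5, -0.2, -1.3]
finger_gap: 0.283
finger_force: 25.0
```

Release, rise; then on to the insert.

Request:
{"api": "jog_arm", "payload": {
  "commands": [
    [[0, 0, 0, 0, 0, 0.6, 0.15], [0, 0, 0, 0, 0, 0, 0.15], [0, 0, 0, 0, 0, 0, 0.5], [0, 0, 0, 0, 0, 0, 0.5], [0, 0, 0, 0, 0, 0, 0.5], [0, 0, 0, 0, 0, 0, 0.5], [0, 0, 0, 0, 0, -15, 0.5], [0, 0, 0, 0, 0, -30, 0.5], [0, 0, 0, 0, 0, -35, 0.5], [0, 0, 0, 0, 0, -25, 0.5], [0, 0, 0, 0, 0, 0, 0.5], [0, 0, 0, 0, 0, 0, 0.5]]
  ]
}}

```text
t: 24.82
eef_pos: [0.5522, -0.2035, 0.2813]
tcp_rot: [1.0, -0.0, 0.001, 0.001]
force: [0.1, 0.3, -0.4]
finger_gap: 0.498
finger_force: 0.0
```

Run:
```python
from h import *
s,w,K,T=wfit("cover_c",.084)
cv2.imwrite("pics/w9.png",cv2.resize(w["image"][110:350,180:460],None,fx=1.5,fy=1.5))
```

```text
eef [ 0.5522 -0.2035  0.2813] [ 1.     -0.0005  0.0022] t 24.8167
```

View pics/w9.png

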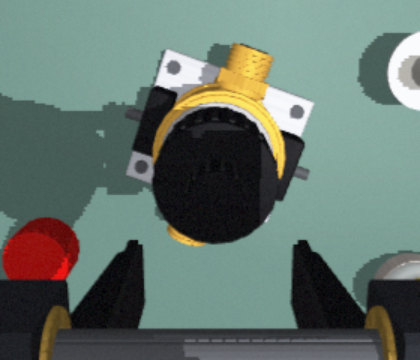

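The cover sits centred on the flange, with an even brass and flange ring around it. On to the insert.

Request:
{"api": "jog_arm", "payload": {
  "commands": [
    [[0, 0, 0, 10, 30, 0, 0.5], [0, 0, 0, 10, 30, 0, 0.5], [0, 0, 0, 10, 30, 0, 0.5], [0, 0, 0, 10, 30, 0, 0.5], [0, 0, 0, 8, 26, 20, 0.5], [0, 0, 0, 0, 0, 20, 0.5], [0, 0, 0, 0, 0, 0, 0.5], [0, 0, 0, 0, 0, 0, 0.5]]
  ]
}}

```text
t: 25.58
eef_pos: [0.5993, -0.349, 0.238]
tcp_rot: [1.0, -0.0, -0.002, -0.001]
force: [-0.2, -0.0, 0.7]
finger_gap: 0.499
finger_force: 0.0
```

Run:
```python
from h import *
wfit("insert_c")
```

```text
eef [ 0.5993 -0.349   0.238 ] [ 1.     -0.0008 -0.0036] t 25.5833
insert_c 0.6 [np.int32(295), np.int32(181), np.int32(353), np.int32(237)] [ 0.6031 -0.3466] [ 0.5 -0.3 -0.5  0.3] tool dx,dy mm [ 3.8 -2.5]
```

Request:
{"api": "jog_arm", "payload": {
  "commands": [
    [[0, 0, 0, 2.5, -0.5, 28, 0.5], [0, 0, 0, 0, 0, 35, 0.5], [0, 0, 0, 0, 0, 35, 0.5], [0, 0, 0, 0, 0, 35, 0.5], [0, 0, 0, 0, 0, 25, 0.5], [0, 0, 0, 0, 0, 12, 0.5], [0, 0, 0, 0, 0, 6, 0.5], [0, 0, 0, 0, 0, 0, 0.5], [0, 0, 0, 0, 0, 0, 0.5]]
  ]
}}

```text
t: 26.43
eef_pos: [0.6032, -0.3493, 0.0661]
tcp_rot: [1.0, -0.0, 0.001, 0.001]
force: [0.3, 0.1, 0.9]
finger_gap: 0.502
finger_force: 0.0
```

Request:
{"api": "jog_arm", "payload": {
  "commands": [
    [[0, 0, 0, -0.8, 0, 4, 0.5], [0, 0, 0, 0, 0, 0, 0.15], [0, 0, 0, 0, 0, 0, 0.15], [0, 0, 0, 0, 0, 0, 0.15], [0, 0, 0, 0, 0, 0, 0.15], [0, 0, 0, 0, 0, 0, 0.15], [0, 0, 0, 0, 0, 0, 0.15]]
  ],
  "newtons": 20
}}

```text
t: 27.02
eef_pos: [0.6018, -0.3491, 0.0605]
tcp_rot: [1.0, -0.0, 0.0, 0.0]
force: [-0.3, -0.6, 1.3]
finger_gap: 0.248
finger_force: 19.9
```

Request:
{"api": "jog_arm", "payload": {
  "commands": [
    [[0, 0, 0, 0, 0, -15, 0.15], [0, 0, 0, 0, 0, -38, 0.15], [0, 0, 0, 0, 0, -40, 0.15], [0, 0, 0, 0, 0, -40, 0.15], [0, 0, 0, 0, 0, -40, 0.15], [0, 0, 0, 0, 0, -40, 0.15], [0, 0, 0, 0, 0, -22, 0.15], [0, 0, 0, -8, -36, 0, 0.15], [0, 0, 0, -8, -40, 0, 0.15], [0, 0, 0, -8, -40, 0, 0.15], [0, 0, 0, -8, -40, 0, 0.15], [0, 0, 0, -8, -40, 0, 0.15], [0, 0, 0, -8, -40, 0, 0.15], [0, 0, 0, -8, -40, 0, 0.15], [0, 0, 0, -8, -40, 0, 0.15], [0, 0, 0, -8, -40, 0, 0.15]]
  ]
}}

```text
t: 28.35
eef_pos: [0.5289, 0.0089, 0.2954]
tcp_rot: [1.0, -0.0, 0.0, 0.0]
force: [0.8, -0.2, -0.7]
finger_gap: 0.251
finger_force: 19.9
```

Request:
{"api": "jog_arm", "payload": {
  "commands": [
    [[0, 0, 0, -8, -40, 0, 0.15], [0, 0, 0, -8, -40, 15, 0.15], [0, 0, 0, -8, -40, 25, 0.15], [0, 0, 0, -8, -40, 25, 0.15], [0, 0, 0, -3, -20, 25, 0.15], [0, 0, 0, 0, 0, 0, 0.15], [0, 0, 0, 0, 0, 0, 0.15], [0, 0, 0, 0, 0, 0, 0.15]]
  ]
}}

```text
t: 29.02
eef_pos: [0.4977, 0.1748, 0.2129]
tcp_rot: [1.0, -0.0, 0.0, 0.0]
force: [0.7, -0.4, -0.8]
finger_gap: 0.246
finger_force: 19.9
```

Run:
```python
from h import *
s=arm.observe();w=arm.camera("wrist");K=w["intrinsics"];T=T_of(w,s);im=w["image"].copy();e=s["eef_pos"];print(e)
for (r,z,x,y,z0) in((20,66,.4928,.2053,0),(30,66,.4928,.2053,0),(27,34,e[0],e[1],e[2]-.0605),(15,0,e[0],e[1],e[2]-.0605)):
    q=proj(K,T,circ([(r,z)],x,y,z0));print(q.min(0),q.max(0));cv2.polylines(im,[q.astype(int)],True,(255,0,0),1)
cv2.imwrite("pics/w10.png",cv2.resize(im[130:350,200:440],None,fx=2.5,fy=2.5))
```

```text
[0.4977 0.1748 0.2129]
[264.5049 209.7395] [313.302  256.9458]
[252.2833 197.424 ] [325.4926 268.259 ]
[273.7457 232.71  ] [379.5547 331.5119]
[301.3175 238.0497] [351.5507 285.6951]
```

View pics/w10.png

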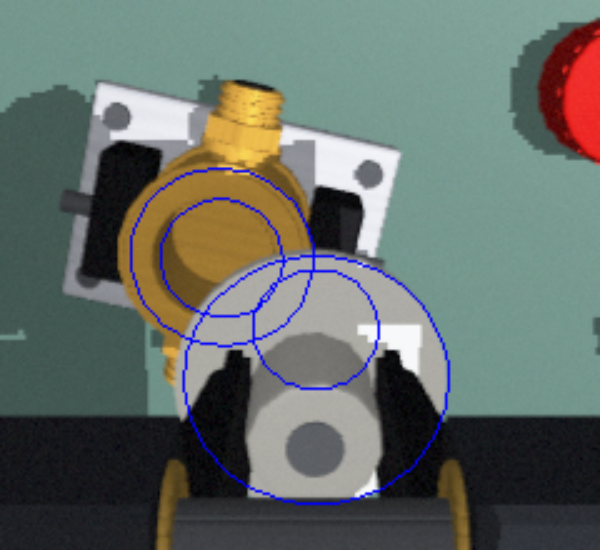

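Run:
```python
from h import *
t=arm.camera("top");w=arm.camera("wrist");Kw=w["intrinsics"]
def Tw(e):
    return T_of(w,dict(tcp_rot=[1,0,0,0],eef_pos=e))
tests=[("filter top",cv2.imread("pics/top0.png"),t["intrinsics"],T_of(t),(.552,-.203),80,(30,40)),
("filter w1",cv2.imread("pics/w1.png"),Kw,Tw([.5567,-.2098,.2524]),(.552,-.203),80,(30,40)),
("valve top",cv2.imread("pics/top0.png"),t["intrinsics"],T_of(t),(.4928,.2053),66,(20,30)),
("valve w2",cv2.imread("pics/w2.png"),Kw,Tw([.4357,.3369,.2524]),(.4928,.2053),66,(20,30)),
("valve now",w["image"],Kw,T_of(w,arm.observe()),(.4928,.2053),66,(20,30))]
for n,im,K,T,x0,z,rs in tests:
    g=cv2.GaussianBlur(im,(0,0),.8).astype(np.float32)
    m=sum(np.hypot(cv2.Sobel(g[...,i],-1,1,0),cv2.Sobel(g[...,i],-1,0,1)) for i in range(3))
    m=np.minimum(m,np.percentile(m,97))
    best=[]
    for dx in np.arange(-8,8.1,.5):
        for dy in np.arange(-8,8.1,.5):
            x=(x0[0]+dx/1e3,x0[1]+dy/1e3);sc=[]
            for r in rs:
                q=proj(K,T,circ([(r,z)],*x)).astype(np.float32)
                v=cv2.remap(m,q[None,:,0],q[None,:,1],cv2.INTER_LINEAR);sc.append(v.mean())
            best.append((sum(sc),sc[0],*x))
    b=np.array(best)
    for k,nm in((0,"both"),(1,"bore")):
        i=b[:,k].argsort()[-6:];print(n,nm,b[i,2:].mean(0),b[i,2:].std(0))
```

```text
filter top both [ 0.5513 -0.207 ] [0.0003 0.0004]
filter top bore [ 0.5514 -0.2079] [0.0003 0.0003]
filter w1 both [ 0.5515 -0.2043] [0.0004 0.0003]
filter w1 bore [ 0.5519 -0.2036] [0.0003 0.0003]
valve top both [0.4923 0.2046] [0.0004 0.0003]
valve top bore [0.4923 0.204 ] [0.0004 0.0003]
valve w2 both [0.493  0.2066] [0.0005 0.0002]
valve w2 bore [0.4932 0.2077] [0.0003 0.0003]
valve now both [0.4935 0.2095] [0.0005 0.0002]
valve now bore [0.4969 0.2035] [0.0039 0.0052]
```

Request:
{"api": "jog_arm", "payload": {
  "commands": [
    [[0, 0, 0, -2.5, -16, 0, 0.15], [0, 0, 0, -2, -15.5, 10, 0.15], [0, 0, 0, 0, 0, 25, 0.15], [0, 0, 0, 0, 0, 25, 0.15], [0, 0, 0, 0, 0, 15, 0.15], [0, 0, 0, 0, 0, 0, 0.15], [0, 0, 0, 0, 0, 0, 0.15]]
  ]
}}

```text
t: 29.75
eef_pos: [0.4932, 0.206, 0.1377]
tcp_rot: [1.0, -0.001, -0.0, 0.0]
force: [0.6, 0.1, -0.1]
finger_gap: 0.251
finger_force: 19.9
```

Request:
{"api": "jog_arm", "payload": {
  "commands": [
    [[0, 0, 0, 0, -0.5, 6, 0.15], [0, 0, 0, 0, 0, 5, 0.15], [0, 0, 0, 0, 0, 5, 0.15], [0, 0, 0, 0, 0, 5, 0.15], [0, 0, 0, 0, 0, 5, 0.15], [0, 0, 0, 0, 0, 0, 0.15], [0, 0, 0, 0, 0, 0, 0.15]]
  ]
}}

```text
t: 30.33
eef_pos: [0.4927, 0.2071, 0.111]
tcp_rot: [1.0, -0.0, -0.0, 0.0]
force: [0.5, 0.1, 0.0]
finger_gap: 0.249
finger_force: 19.9
```

Request:
{"api": "jog_arm", "payload": {
  "commands": [
    [[0, 0, 0, 0, 0, 5, 0.15], [0, 0, 0, 0, 0, 5, 0.15], [0, 0, 0, 0, 0, 4, 0.15], [0, 0, 0, 0, 0, 2, 0.15], [0, 0, 0, 0, 0, 1.5, 0.15], [0, 0, 0, 0, 0, 1, 0.15], [0, 0, 0, 0, 0, 0, 0.15], [0, 0, 0, 0, 0, 0, 0.15]]
  ]
}}

```text
t: 31.0
eef_pos: [0.4928, 0.2071, 0.0928]
tcp_rot: [1.0, -0.0, 0.0, 0.0]
force: [-0.6, -0.2, -0.0]
finger_gap: 0.244
finger_force: 19.9
```

Release, rise, then head to the blue cap at (.448, .023).

Request:
{"api": "jog_arm", "payload": {
  "commands": [
    [[0, 0, 0, 0, 0, 0.7, 0.15], [0, 0, 0, 0, 0, 0, 0.15], [0, 0, 0, 0, 0, 0, 0.5], [0, 0, 0, 0, 0, 0, 0.5], [0, 0, 0, 0, 0, 0, 0.5], [0, 0, 0, 0, 0, 0, 0.5], [0, 0, 0, 0, 0, -15, 0.5], [0, 0, 0, 0, 0, -35, 0.5], [0, 0, 0, 0, 0, -40, 0.5], [0, 0, 0, 0, 0, -40, 0.5], [0, 0, 0, 0, 0, -25, 0.5], [0, 0, 0, 0, 0, 0, 0.5], [0, 0, 0, 0, 0, 0, 0.5]]
  ]
}}

```text
t: 32.08
eef_pos: [0.493, 0.2072, 0.2481]
tcp_rot: [1.0, -0.0, 0.001, -0.0]
force: [0.5, 0.5, 0.0]
finger_gap: 0.498
finger_force: 0.0
```

Run:
```python
from h import *
P["insert_c"]=P["insert_c"][2:]
s,w,K,T=wfit("insert_c",.032)
cv2.imwrite("pics/w11.png",cv2.resize(w["image"][110:350,200:440],None,fx=1.7,fy=1.7))
```

```text
eef [0.493  0.2072 0.2481] [ 1.     -0.0005  0.0025] t 32.0833
insert_c 0.84 [np.int32(295), np.int32(188), np.int32(355), np.int32(247)] [0.4944 0.2082] [-0.1 -0.3  0.1  0.3] tool dx,dy mm [ 1.4 -1.1]
```

View pics/w11.png

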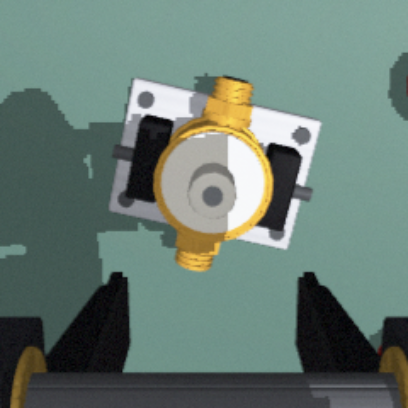

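Request:
{"api": "jog_arm", "payload": {
  "commands": [
    [[0, 0, 0, -7, 25, 0, 0.7], [0, 0, 0, -8, 35, 0, 0.7], [0, 0, 0, -8, 35, 0, 0.7], [0, 0, 0, -8, 35, 0, 0.7], [0, 0, 0, -8, 35, 0, 0.7], [0, 0, 0, -6, 20, 20, 0.7], [0, 0, 0, 0, 0, 20, 0.7], [0, 0, 0, 0, 0, 0, 0.7], [0, 0, 0, 0, 0, 0, 0.7]]
  ]
}}

```text
t: 32.93
eef_pos: [0.4472, 0.0221, 0.2059]
tcp_rot: [1.0, -0.001, -0.002, -0.0]
force: [1.0, -0.3, -0.2]
finger_gap: 0.699
finger_force: 0.0
```

Run:
```python
from h import *
s,w,K,T=wfit("cap_c");im=w["image"]
m=((im[...,0].astype(int)-im[...,2]>60)&(im[...,0].astype(int)-im[...,1]>60));e=maskext(m);print(e,m.sum())
print(fit(P["cap_c"],[(K,T,e)],[.448,.0225]))
```

```text
eef [0.4472 0.0221 0.2059] [ 1.     -0.0012 -0.0038] t 32.9333
cap_c 0.95 [np.int32(393), np.int32(170), np.int32(458), np.int32(232)] [ 0.4626 -0.0663] [-0.5  0.1  0.5 -0.1] tool dx,dy mm [15.4 88.4]
cap_c 0.93 [np.int32(252), np.int32(275), np.int32(302), np.int32(329)] [0.3615 0.0676] [-1.8 -3.5  4.   6.2] tool dx,dy mm [-85.6 -45.5]
cap_c 0.92 [np.int32(293), np.int32(185), np.int32(351), np.int32(246)] [0.4492 0.0257] [ 0.2 -0.6 -0.2  0.6] tool dx,dy mm [ 2.1 -3.6]
[np.int32(294), np.int32(185), np.int32(351), np.int32(246)] 2705
(array([0.4492, 0.0253]), array([-0.2871, -0.5771,  0.2868,  0.5781]))
```

Request:
{"api": "jog_arm", "payload": {
  "commands": [
    [[0, 0, 0, 1.5, -2, 28, 0.7], [0, 0, 0, 0, 0, 35, 0.7], [0, 0, 0, 0, 0, 35, 0.7], [0, 0, 0, 0, 0, 30, 0.7], [0, 0, 0, 0, 0, 25, 0.7], [0, 0, 0, 0, 0, 15, 0.7], [0, 0, 0, 0, 0, 7, 0.7], [0, 0, 0, 0, 0, 0, 0.7], [0, 0, 0, 0, 0, 0, 0.7]]
  ]
}}

```text
t: 33.78
eef_pos: [0.4498, 0.0245, 0.0327]
tcp_rot: [1.0, 0.0, 0.0, 0.0]
force: [-0.2, 0.1, 0.5]
finger_gap: 0.699
finger_force: 0.0
```

Request:
{"api": "jog_arm", "payload": {
  "commands": [
    [[0, 0, 0, -0.7, 0, 6, 0.7], [0, 0, 0, 0, 0, 0, 0.4], [0, 0, 0, 0, 0, 0, 0.4], [0, 0, 0, 0, 0, 0, 0.4], [0, 0, 0, 0, 0, 0, 0.4], [0, 0, 0, 0, 0, 0, 0.4], [0, 0, 0, 0, 0, 0, 0.4]]
  ],
  "newtons": 20
}}

```text
t: 34.37
eef_pos: [0.4487, 0.0241, 0.0265]
tcp_rot: [1.0, -0.0, 0.0, 0.0]
force: [-1.0, 0.2, 6.6]
finger_gap: 0.512
finger_force: 20.0
```

Request:
{"api": "jog_arm", "payload": {
  "commands": [
    [[0, 0, 0, 0, 0, -12, 0.4], [0, 0, 0, 0, 0, -35, 0.4], [0, 0, 0, 0, 0, -40, 0.4], [0, 0, 0, 0, 0, -40, 0.4], [0, 0, 0, 5, -13, -15, 0.4], [0, 0, 0, 8, -35, 0, 0.4], [0, 0, 0, 8, -35, 0, 0.4], [0, 0, 0, 8, -35, 0, 0.4], [0, 0, 0, 8, -35, 0, 0.4], [0, 0, 0, 5, -20, 0, 0.4], [0, 0, 0, 2.5, -10, 0, 0.4], [0, 0, 0, 0, 0, 0, 0.4], [0, 0, 0, 0, 0, 0, 0.4], [0, 0, 0, 0, 0, 0, 0.4]]
  ]
}}

```text
t: 35.53
eef_pos: [0.4927, 0.206, 0.168]
tcp_rot: [1.0, -0.001, -0.0, 0.0]
force: [-0.6, 0.1, -0.1]
finger_gap: 0.517
finger_force: 20.0
```

Run:
```python
from h import *
s=arm.observe();w=arm.camera("wrist");K=w["intrinsics"];T=T_of(w,s);im=w["image"];e0=s["eef_pos"]
m=((im[...,0].astype(int)-im[...,2]>60)&(im[...,0].astype(int)-im[...,1]>60));e=maskext(m);print(e0,e)
q=proj(K,T,circ(P["cap_c"],e0[0],e0[1],e0[2]-.0265));print(q.min(0),q.max(0))
```

```text
[0.4927 0.206  0.168 ] [np.int32(266), np.int32(237), np.int32(385), np.int32(329)]
[266.5534 236.577 ] [387.415 371.446]
```

Held centred on the TCP. Lower over the insert head.

Request:
{"api": "jog_arm", "payload": {
  "commands": [
    [[0, 0, 0, 0.5, -1, 15, 0.4], [0, 0, 0, 0, 0, 15, 0.4], [0, 0, 0, 0, 0, 10, 0.4], [0, 0, 0, 0, 0, 5, 0.4], [0, 0, 0, 0, 0, 5, 0.4], [0, 0, 0, 0, 0, 4, 0.4], [0, 0, 0, 0, 0, 0, 0.4], [0, 0, 0, 0, 0, 0, 0.4]]
  ]
}}

```text
t: 36.25
eef_pos: [0.4937, 0.2081, 0.1142]
tcp_rot: [1.0, -0.0, 0.0, 0.0]
force: [-0.2, -0.3, -0.5]
finger_gap: 0.515
finger_force: 20.0
```

Request:
{"api": "jog_arm", "payload": {
  "commands": [
    [[0, 0, 0, 0, 0.5, 5, 0.4], [0, 0, 0, 0, 0, 5, 0.4], [0, 0, 0, 0, 0, 4, 0.4], [0, 0, 0, 0, 0, 2, 0.4], [0, 0, 0, 0, 0, 1, 0.4], [0, 0, 0, 0, 0, 0.7, 0.4], [0, 0, 0, 0, 0, 0, 0.4], [0, 0, 0, 0, 0, 0, 0.4]]
  ]
}}

```text
t: 36.92
eef_pos: [0.4935, 0.2076, 0.0966]
tcp_rot: [1.0, -0.0, -0.0, 0.0]
force: [-1.7, -1.8, 3.2]
finger_gap: 0.517
finger_force: 20.0
```

Contact at the expected height. Release and rise.

Request:
{"api": "jog_arm", "payload": {
  "commands": [
    [[0, 0, 0, 0, 0, 0, 0.75], [0, 0, 0, 0, 0, 0, 0.75], [0, 0, 0, 0, 0, 0, 0.75], [0, 0, 0, 0, 0, 0, 0.75], [0, 0, 0, 0, 0, -15, 0.75], [0, 0, 0, 0, 0, -35, 0.75], [0, 0, 0, 0, 0, -40, 0.75], [0, 0, 0, 0, 0, -40, 0.75], [0, 0, 0, 0, 0, -25, 0.75], [0, 0, 0, -35, 0, 0, 0.75], [0, 0, 0, 0, 0, 0, 0.75], [0, 0, 0, 0, 0, 0, 0.75]]
  ]
}}

```text
t: 37.92
eef_pos: [0.4577, 0.2077, 0.2519]
tcp_rot: [1.0, 0.0, 0.0, -0.0]
force: [0.6, -0.8, 0.9]
finger_gap: 0.747
finger_force: 0.0
```

Run:
```python
from h import *
s=arm.observe();w=arm.camera("wrist");im=w["image"];K=w["intrinsics"];T=T_of(w,s)
m=((im[...,0].astype(int)-im[...,2]>60)&(im[...,0].astype(int)-im[...,1]>60));e=maskext(m);print(s["eef_pos"],fit(P["cap_c"],[(K,T,e)],[.4935,.207],.07))
sd=arm.camera("side")["image"]
a=cv2.resize(sd[140:350,220:430],(590,590));b=cv2.resize(im[100:350,225:315+0],(200,590))
cv2.imwrite("pics/f.png",a)
```

```text
[0.4577 0.2077 0.2519] (array([0.4945, 0.2087]), array([ 0.1059, -0.4027, -0.1057,  0.3832]))
```

View pics/f.png

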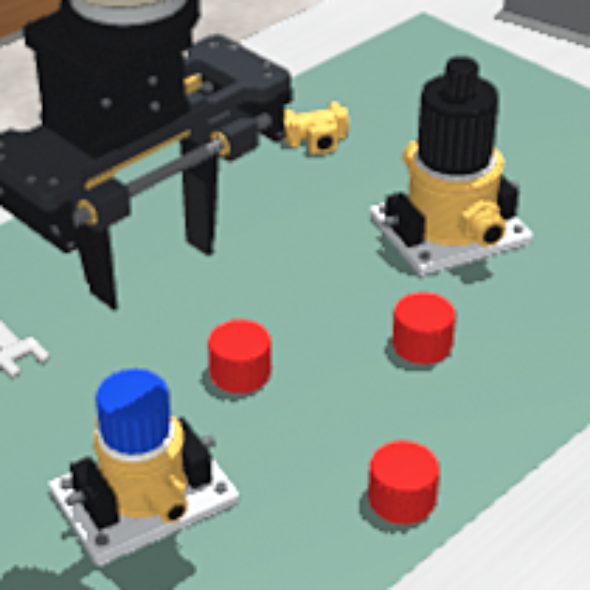

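The side view shows both stacks upright and fully down: the blue cap on the white flange at (135,410) and the black cover at (457,125). The gripper is clear of everything.

```bash
python3 -c "
from cell import arm;print(arm.sign_off())"
```

```text
the job is handed in; nothing more can be done
None
```

Both fittings are assembled and handed in at about 38 s. The last side view shows both stacks upright, fully down and released; the sign-off returned no verdict, and I made no separate final check of the jar, spanner and tee.

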